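# Unhook a contactor from its mounting rail for bench testing

### The arm

A 6-joint arm with a two-finger parallel gripper is mounted at the origin on a cart in front of the work surface, level with it; the furniture and walls round the work are solid. World frame = base frame: x ahead of the robot, y to its left, z up, the work surface at z = 0. Lengths are in m, angles in rad, forces in N, time in s.
With the tool pointing down it reaches from about 0.35 to 0.975 m from the base axis. Payload 4.9 kg.
Tool frame: the origin (TCP) lies at the very end of the fingers, on their centre line; the grasp point (between the pads) lies 19 mm behind it (ctrl.grasp_offset is the distance from the TCP to the grasp point, in m); z points along the fingers, y is the line along which they close (so a half turn about z gives the same grasp; the last joint's range is limited). The gripper opens to 85 mm and grips with 20 to 120 N. Pads are 22 mm wide; open, the fingers measure 114 mm over their backs; the gripper's body (76 mm by 85 mm) begins 54 mm behind the grasp point. The pads swing forward as they close: fully open they stand 13 mm farther back than shut.
Start: joints at [1.117, 0.053, 1.613, -0, 1.476, -0.119], TCP at [0.205, 0.59, 0.203] pointing down, gripper open.
Joint ranges: [-3.01, 3.01], [-1.01, 2.22], [0.06, 2.58], [-1.02, 4.17], [0.09, 2.62], [-3.14, 3.14]. Speed limits (rad/s): [2.57, 2.57, 3.14, 3.14, 3.14, 3.14].

### API

Orientations are given as a rotation vector (axis times angle).
In Python, from station import ctrl, optics gives the robot as it stands.
- The arm moves only by the shell command python3 -m handwheel 'ROWS' [OPENING] [FORCE]. ROWS is JSON, a list of rows, each an object of numbers: "tx", "ty", "tz": the shift along the tool's x, y, z in mm; "roll": the turn about the tool's z in rad. A call has 1 to 12 rows; each row shifts and turns the commanded pose from where the row before left it, along the tool's axes as they then stand; what a row does not reach is not made up. A row lasts 1/12 s, in which the tool goes at most 41.7 mm and 7.16 degrees, less where a joint would pass 70% of its speed; a pose out of reach is approached as far as the arm can. A call with a gripper value outside its range is refused whole. OPENING is the finger opening in mm, from 0 to 85.4, set as the call begins (- or left out, the last holds). The fingers move at their own pace and stop on an object; FORCE is the grip in N (left out, the last holds). Time passes only in rows, so rows that do not move let the fingers close. It gives the time, the measured TCP pose, the force, the opening and the grip force at its end, in the units of the state.
- ctrl.get_obs(): the state, without advancing time (a new reading comes with each control period).
- optics.get_image(name): name is "scene" or "top" or "wrist"; returns (picture, depth): 384x512x3 uint8, red, green, blue; 384x512 float32, m along the optical axis (not along the pixel's ray), 0 where there is no reading.
- optics.camera_params(name): a dict with "mtx" (3x3 intrinsics, pixels), "k1" (the pictures are not rectified: a ray, as slopes to the right and down, at radius r is drawn at 1 + k1 r^2 times it, then the intrinsics apply), "extrinsics" (4x4, takes a point from camera to world coordinates); the wrist camera has in their place "tool_from_camera" (4x4, takes a point from camera to tool coordinates, whose origin is the TCP and whose axes are the flange's). Camera axes: x right, y down, z forward; pixel columns grow to the right and rows downward; lengths in m; the calibration is good to about 2 mm. A picture is of the moment at which its call begins: read the wrist's pose just before it. camera_params takes no time and is no camera call.
- ctrl.finish_job(): hands the job in; it is judged then, once.
The state is a dict: "t": time; "q": joint angles; "dq": joint speeds; "effort": joint torques, N m; "tool_pos": TCP position; "tool_rot": TCP orientation; "contact_force": force on the tool from outside, world axes, zero at the start; "wrist_torque": the same for the moment, N m; "opening": finger opening in m; "grip_force": force on a finger pad.
Only numpy, scipy, OpenCV 4.12 (cv2) and the standard library are available. Lean on these libraries where they do the work, as an engineer would, in place of code of your own. Each camera call takes 0.05 s, during which the arm holds its last target. There are 200 camera calls.

### The job

Take the faulty contactor, the charcoal block with the ivory front, off the mounting rail without straining its plastic hook or the rail, and set it down gently, standing upright inside the black parts tray for testing. Leave the breaker and the timing relay where they are on the rail.

Things in the scene. Friction and masses are not known exactly. Their poses are not given: they have to be found in the camera images.
- contactor: Part to remove: charcoal block, ivory front with blue square on top; 45 (y, along rail) x 76 (x) x 62 mm tall, 0.26-0.42 kg. z 0-30 full depth, z 30-61 only x -25..25. Origin: middle of the plane resting on the rail's lips; x points across the rail away from the robot, z up. Undersides beside the rail reach z -7: it stands on these. Hooked to both lips, so it cannot be pulled straight up.
- grip (a point): A good place to grip the contactor: between its flat flanks (y +-22.5), at x 12, z 31 mm in its frame, fingers closing along y. Over 35 mm of free rail each side. To release: push +x to the stop (see spring_foot); still pushing, tip the far edge up about near_lip by 12 to 18 degrees (16 good; past 19 the foot pries); then draw 15 mm towards the robot; then lift.
- hook (a point): Middle of the toe of the fixed hook, far side (+x) of the contactor: hook wall at x 17.5, toe x 11.4-17.5, z -4 to -7, under the far lip (4 mm slot for a 2.5 mm lip). Toe is clear only when the contactor is pushed over 6.1 mm beyond hook-wall-on-lip, just short of the foot's hard stop at 6.8 mm. Tipping with the toe still caught, or letting the push go while it is beside the lip, strains it.
- spring_foot (a point): Inner face of the relaxed orange spring foot, near side (point fixed to the contactor, x -22); its toe reaches to x -15.4 under the near lip, z -4.5 to -7. The foot slides out to x -24.3, then stops hard. Pushing +x: first 0-4.5 mm free slack, unknown each time; then spring 2 to 5 N, with friction 6-12 N at the gripper; then the stop. Pressing down adds friction; 4-6 N of lift helps.
- rail: Fixed steel top-hat rail on a plate on the bench: 340 long (y), 35 wide over its lips (edges x +-17.5, 2.5 thick, 7 mm undercut), 15 high; same yaw as contactor. Origin: middle of its underside, 3 mm over the bench. End clamps at y +-162, 51 high. Wiring ducts 38 high at x +-84. Contact forces contactor-rail, added up, must stay under 30 N; a push of 13 N at grip keeps within it.
- near_lip (a point): Top outer edge of the rail's near lip (towards the robot), half way along the rail; the edge runs along the rail's y. The contactor is tipped about this edge, which lies against the foot's face (contactor x -24.3, z 0) when the foot is at its stop. Top of both lips is z 15 in the rail's frame.
- tray: Black open parts tray, fixed on the bench, 140 (x) x 115 (y) x 22 mm, walls and floor 4 mm. Origin: middle of its underside. The contactor stands in it with its origin 11 mm above the tray's origin.
- breaker: Bystander on the rail: ivory three-pole breaker with dark-blue toggle bar, 53 wide x 78 x 62 mm, origin as the contactor's.
- timer: Bystander on the rail: pale grey timing relay with a yellow and a white dial, 35 wide x 78 x 57 mm, origin as the contactor's.

How it is judged:
On the way:
1. the contactor is tipped, its far edge up, while still at the rail (angle between contactor's own z axis and vertical above 0.12 rad and z of contactor in the frame of rail below 0.035 m and x of contactor in the frame of rail between -0.03 and 0.03 m), for 0.1 s.
At the end, for the whole second after the job is handed in: the contactor stands upright (within 0.1 rad) and still on the floor of the black tray, its middle within 45 mm of the tray's middle, released; breaker and timing relay are within 12 mm of where they were (horizontal distance between contactor and tray below 0.045 m and z of contactor in the frame of tray between 0.007 and 0.016 m and angle between contactor's own z axis and vertical below 0.1 rad and linear speed of contactor below 0.02 m/s and distance of each of breaker, timer from where it was at the start of the episode below 0.012 m); the robot touches nothing.
It fails at once if the contactor and the rail press on each other with over 30 N: hook or lip overstrained (contact force between contactor and rail above 30 N).
It fails at once if the contactor is dropped or slammed into the tray (faster than 0.45 m/s within 60 mm over it) (linear speed of contactor above 0.45 m/s and horizontal distance between contactor and tray below 0.1 m and z of contactor in the frame of tray below 0.06 m).
It fails at once if the breaker is pushed or pulled along or off the rail (over 12 mm) (distance of breaker from where it was at the start of the episode above 0.012 m).
It fails at once if the timing relay is pushed or pulled along or off the rail (over 12 mm) (distance of timer from where it was at the start of the episode above 0.012 m).
It also fails if it takes over 62 s, if anything falls off the work surface, if the arm or the gripper's body presses on something with over 40 N, if the wrist force passes 120 N, or if a joint passes its speed limit or range.

## Working session

There is one attempt and no reset: what is moved stays moved. The work goes in short steps, Python scripts to look and compute and a shell command to move; the robot and the scene stay as the last step left them, time stands still between calls to the robot, and variables do not carry over. Pictures are saved under pics/ and viewed, at most 10 in all, crops included, and the job is handed in when it is done.

```bash
mkdir -p pics; ls
python3 - <<'E'
from station import ctrl, optics
import cv2,numpy as np
o=ctrl.get_obs(); print(o, ctrl.grasp_offset)
for n in ("scene","top"):
    im,d=optics.get_image(n); np.savez(f"pics/{n}0.npz",im=im,d=d)
    cv2.imwrite(f"pics/{n}0.png",cv2.cvtColor(im,cv2.COLOR_RGB2BGR))
    p=optics.camera_params(n); print(n,p)
print(optics.camera_params("wrist"))
E
python3 -c "
import cv2,numpy as np
a=cv2.imread('pics/scene0.png');b=cv2.imread('pics/top0.png')
cv2.imwrite('pics/both0.png',cv2.resize(np.hstack([a,b]),(800,300)))"
```

```text
pics
{'t': 0.0, 'q': array([ 1.11699717e+00,  5.33694624e-02,  1.61434129e+00, -1.34606034e-05,
        1.47599567e+00, -1.19040161e-01]), 'dq': array([-9.66712817e-04,  1.32044078e-04,  4.58612143e-04, -1.09516053e-03,
       -2.06740182e-05,  4.75512129e-05]), 'effort': array([-2.90627404e-04, -3.93690956e+01, -3.70175529e+01, -1.74523120e-04,
        7.05780520e-03, -1.93313508e-05]), 'tool_pos': array([0.2050555 , 0.58966047, 0.20152703]), 'tool_rot': array([-0.52328672, -3.09711061,  0.00319038]), 'contact_force': array([0.58303695, 1.05197012, 0.04297547]), 'wrist_torque': array([0.01308385, 0.04218725, 0.02182123]), 'grip_force': 0.0, 'opening': 0.08520050028225445} 0.0187
scene {'mtx': array([[429.17746991,   0.        , 259.87468004],
       [  0.        , 429.17746991, 199.73700041],
       [  0.        ,   0.        ,   1.        ]]), 'k1': -0.12021472052060128, 'extrinsics': array([[ 0.78714441, -0.29521358,  0.54152804, -0.02755825],
       [-0.616606  , -0.35649525,  0.70193175, -0.62844124],
       [-0.01416761, -0.88643109, -0.46264371,  0.56208507],
       [ 0.      
[... 352 characters left out ...]
.00884764,  0.09083495],
       [-0.00991196, -0.11663053, -0.99312591,  0.95506278],
       [ 0.        ,  0.        ,  0.        ,  1.        ]])}
{'mtx': array([[282.4575315 ,   0.        , 255.03777278],
       [  0.        , 282.4575315 , 193.23070418],
       [  0.        ,   0.        ,   1.        ]]), 'k1': -0.0320341817702851, 'tool_from_camera': array([[ 7.38519086e-05, -9.61301606e-01, -2.75498127e-01,
         6.91675764e-02],
       [ 9.99999941e-01,  1.63576198e-04, -3.02703173e-04,
        -5.66814385e-04],
       [ 3.36053982e-04, -2.75498088e-01,  9.61301561e-01,
        -1.71495792e-01],
       [ 0.00000000e+00,  0.00000000e+00,  0.00000000e+00,
         1.00000000e+00]])}
```

View pics/top0.png

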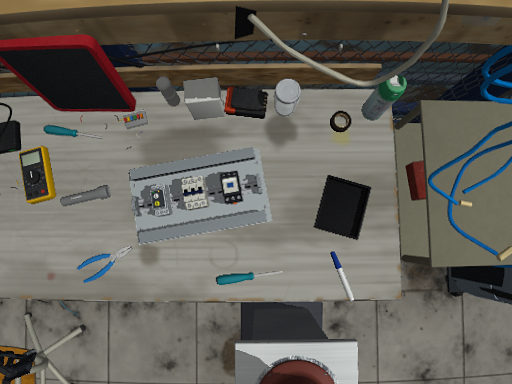

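View pics/scene0.png

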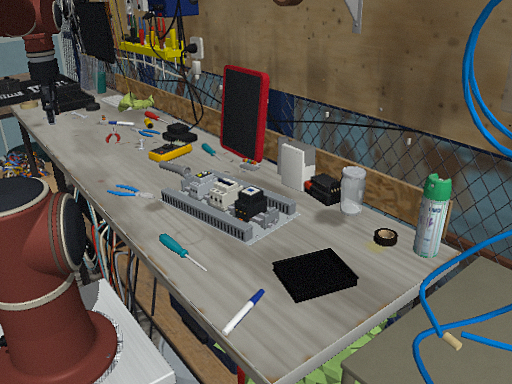

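The top view shows the contactor (blue square) near (231,186), the breaker near (193,192), the timer near (158,198) and the tray near (342,207). In the scene view the contactor is near (250,205) and the tray near (316,273). Next I measure these.

```bash
cat > h.py <<'E'
import numpy as np, cv2
from scipy.spatial.transform import Rotation as R
from station import ctrl, optics
def tool_T(o=None):
    o=o or ctrl.get_obs(); T=np.eye(4); T[:3,:3]=R.from_rotvec(o["tool_rot"]).as_matrix(); T[:3,3]=o["tool_pos"]; return T
def shot(n,name):
    p=optics.camera_params(n)
    E=p["extrinsics"] if n!="wrist" else tool_T()@p["tool_from_camera"]
    im,d=optics.get_image(n); cv2.imwrite(f"pics/{name}.png",im[...,::-1])
    np.savez(f"pics/{name}.npz",im=im,d=d,E=E,K=p["mtx"],k1=p["k1"]); return View(name)
class View:
    def __init__(s,name):
        z=np.load(f"pics/{name}.npz"); s.im,s.d,s.E,s.K,s.k1=[z[k] for k in("im","d","E","K","k1")]
        s.hsv=cv2.cvtColor(s.im,cv2.COLOR_RGB2HSV)
    def ray(s,uv):
        u=cv2.undistortPoints(np.array(uv,float).reshape(-1,1,2),s.K,np.array([s.k1,0,0,0.]))[:,0]
        return s.E[:3,3],np.c_[u,np.ones(len(u))]@s.E[:3,:3].T
    def plane(s,uv,z):
        c,r=s.ray(uv); return c+r*((z-c[2])/r[:,2])[:,None]
    def blob(s,lo,hi,roi):
        x0,y0,x1,y1=roi; m=cv2.inRange(s.hsv,np.array(lo),np.array(hi)); k=np.zeros_like(m); k[y0:y1,x0:x1]=m[y0:y1,x0:x1]
        cs,_=cv2.findContours(k,cv2.RETR_EXTERNAL,cv2.CHAIN_APPROX_NONE); return max(cs,key=cv2.contourArea) if cs else None
def cen(c):
    m=cv2.moments(c); return np.array([m["m10"]/m["m00"],m["m01"]/m["m00"]])
def tri(v1,p1,v2,p2):
    A=np.zeros((3,3));b=np.zeros(3)
    for v,p in((v1,p1),(v2,p2)):
        c,r=v.ray(p); r=r[0]/np.linalg.norm(r[0]); M=np.eye(3)-np.outer(r,r); A+=M;b+=M@c
    return np.linalg.solve(A,b)
E
python3 - <<'E'
from h import *
t=shot("top","t1"); s=shot("scene","s1")
B=([100,90,60],[125,255,255])
bt=t.blob(*B,(222,175,240,200)); bs=s.blob(*B,(235,180,270,215))
for c in(bt,bs): print(None if c is None else (cen(c),cv2.contourArea(c)))
if bt is not None and bs is not None: print("blue",tri(t,cen(bt),s,cen(bs)))
D=([0,0,0],[179,255,45])
tt=t.blob(*D,(300,165,385,250)); ts=s.blob(*D,(265,240,365,305))
for v,c in((t,tt),(s,ts)): print(cv2.minAreaRect(c), v.plane(cv2.boxPoints(cv2.minAreaRect(c)),.022)[:,:2].round(4))
print("tray",tri(t,cv2.minAreaRect(tt)[0],s,cen(ts)), t.plane(cv2.minAreaRect(tt)[0],.022))
# duct outline: grey plate
for uv in[(145,170),(260,150)]: print(t.plane([uv],.04))
E
```

```text
(array([229.53333333, 184.52222222]), 15.0)
(array([249.8       , 189.66666667]), 5.0)
blue [0.55126001 0.16317238 0.07986674]
((342.40765380859375, 206.8384552001953), (44.905364990234375, 54.90382385253906), 15.255118370056152) [[ 0.446  -0.0482]
 [ 0.5838 -0.0898]
 [ 0.5516 -0.2032]
 [ 0.4143 -0.1595]]
((315.443359375, 273.3018798828125), (45.3289794921875, 79.80648040771484), 74.05460357666016) [[ 0.4447 -0.0511]
 [ 0.635  -0.0975]
 [ 0.5347 -0.2203]
 [ 0.3756 -0.1718]]
tray [ 0.49910201 -0.12753688  0.00908594] [[ 0.4983694  -0.12479417  0.022     ]]
[[0.59758004 0.38694243 0.04      ]]
[[0.6465273  0.08762517 0.04      ]]
```

```bash
python3 -m handwheel '[{"tz":-20,"roll":-0.124},{"tz":-20,"roll":-0.124},{"tz":-20,"roll":-0.124},{"tz":-20,"roll":-0.124},{"tx":-15,"ty":-36},{"tx":-15,"ty":-36},{"tx":-15,"ty":-36},{"tx":-15,"ty":-36},{"tx":-15,"ty":-36},{"tx":-15,"ty":-36},{"tx":-15,"ty":-36},{"tx":-15,"ty":-36}]'
python3 -m handwheel '[{"tx":-15,"ty":-36},{"tx":-15,"ty":-36},{"tx":-15,"ty":-36},{"tx":-15,"ty":-36},{},{},{}]'
python3 - <<'E'
from h import *
o=ctrl.get_obs(); print(o["t"],o["tool_pos"],tool_T().round(3)); shot("wrist","w1")
E
```

```text
0.2 [0.20517787 0.58988874 0.20200203] [[-0.944  0.329 -0.001  0.205]
 [ 0.329  0.944 -0.001  0.59 ]
 [ 0.    -0.001 -1.     0.202]
 [ 0.     0.     0.     1.   ]]$[0]: bad value
$[0]: bad value
```

View pics/w1.png

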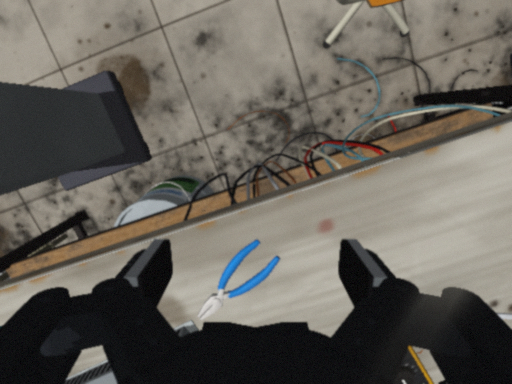

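The wrist view shows the pliers near (225,280) and the fingers along the bottom; nothing moved, because each row needs all four keys.

```bash
python3 -m handwheel '[{"tx":0,"ty":0,"tz":-20,"roll":-0.124},{"tx":0,"ty":0,"tz":-20,"roll":-0.124},{"tx":0,"ty":0,"tz":-20,"roll":-0.124},{"tx":0,"ty":0,"tz":-20,"roll":-0.124},{"tx":-19,"ty":-36,"tz":0,"roll":0},{"tx":-19,"ty":-36,"tz":0,"roll":0},{"tx":-19,"ty":-36,"tz":0,"roll":0},{"tx":-19,"ty":-36,"tz":0,"roll":0},{"tx":-19,"ty":-36,"tz":0,"roll":0},{"tx":-19,"ty":-36,"tz":0,"roll":0},{"tx":-19,"ty":-36,"tz":0,"roll":0},{"tx":-19,"ty":-36,"tz":0,"roll":0}]'
python3 -m handwheel '[{"tx":-19,"ty":-36,"tz":0,"roll":0},{"tx":-19,"ty":-36,"tz":0,"roll":0},{"tx":-19,"ty":-36,"tz":0,"roll":0},{"tx":-19,"ty":-36,"tz":0,"roll":0},{"tx":-19,"ty":-36,"tz":0,"roll":0},{"tx":0,"ty":0,"tz":0,"roll":0},{"tx":0,"ty":0,"tz":0,"roll":0}]'
python3 - <<'E'
from h import *
o=ctrl.get_obs(); print(o["t"],o["tool_pos"],tool_T().round(3)); shot("wrist","w2")
E
```

```text
t: 1.25
tool_pos: [0.4023, 0.3287, 0.2829]
tool_rot: [-0.253, 3.131, 0.0]
contact_force: [1.2, 1.8, 0.8]
opening: 0.0853
grip_force: 0.0
t: 1.83
tool_pos: [0.5249, 0.1663, 0.2823]
tool_rot: [0.247, -3.131, -0.0]
contact_force: [-0.6, -0.8, -0.1]
opening: 0.0853
grip_force: 0.0
1.8333 [0.52493751 0.16628464 0.28230296] [[-0.988 -0.157 -0.001  0.525]
 [-0.157  0.988  0.     0.166]
 [ 0.001  0.    -1.     0.282]
 [ 0.     0.     0.     1.   ]]
```

View pics/w2.png

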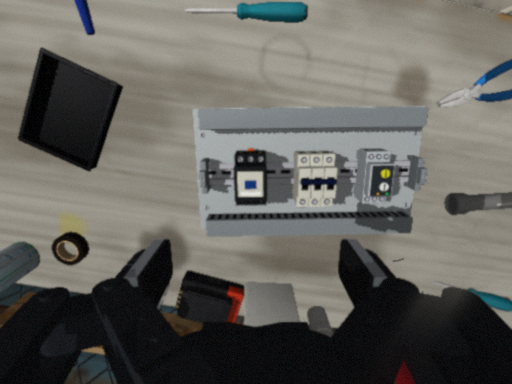

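The wrist view shows the contactor with its blue square at (250,184), ivory front about (238–265,168–202), the orange foot at (251,151), and the tray corners near (45,50),(122,85),(95,170),(20,140). I will take closer views from two places.

```bash
python3 -m handwheel '[{"tx":-5,"ty":8,"tz":25,"roll":0},{"tx":-5,"ty":8,"tz":25,"roll":0},{"tx":-5,"ty":8,"tz":25,"roll":0},{"tx":0,"ty":0,"tz":0,"roll":0},{"tx":0,"ty":0,"tz":0,"roll":0},{"tx":0,"ty":0,"tz":0,"roll":0}]'
python3 - <<'E'
from h import *
shot("wrist","w3")
E
python3 -m handwheel '[{"tx":0,"ty":-20,"tz":0,"roll":0},{"tx":0,"ty":-20,"tz":0,"roll":0},{"tx":0,"ty":-20,"tz":0,"roll":0},{"tx":0,"ty":0,"tz":0,"roll":0},{"tx":0,"ty":0,"tz":0,"roll":0},{"tx":0,"ty":0,"tz":0,"roll":0}]'
python3 - <<'E'
from h import *
shot("wrist","w4")
a=cv2.imread("pics/w3.png")[60:300,130:390]; b=cv2.imread("pics/w4.png")[60:300,130:390]
cv2.imwrite("pics/w34.png",cv2.resize(np.hstack([a,b]),None,fx=1.5,fy=1.5,interpolation=cv2.INTER_NEAREST))
E
```

```text
t: 2.38
tool_pos: [0.5352, 0.1949, 0.2094]
tool_rot: [-0.255, 3.13, 0.0]
contact_force: [0.0, 0.2, 0.7]
opening: 0.0853
grip_force: 0.0
t: 2.93
tool_pos: [0.5454, 0.1352, 0.2094]
tool_rot: [-0.252, 3.129, 0.001]
contact_force: [0.5, -0.2, 0.1]
opening: 0.0856
grip_force: 0.0
```

View pics/w34.png

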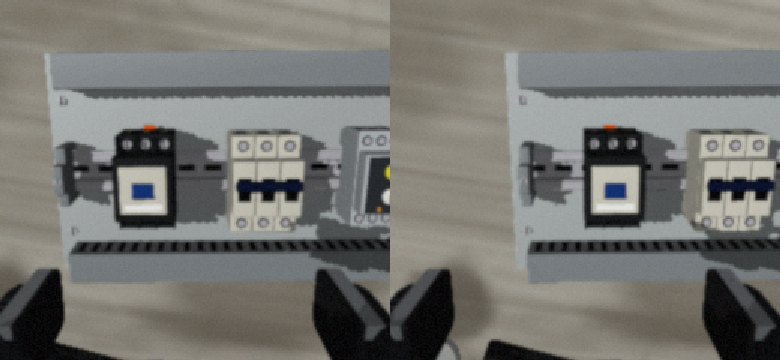

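The crop shows the contactor with its blue square at full-image (225,187) in w3 and (280,187) in w4, the orange foot on its near side, and free rail on both sides.

Run:
```python
from h import *
V=[View("w3"),View("w4")]
T=tool_T()
B=([100,110,50],[125,255,255]); I=([5,8,140],[35,110,255]); O=([3,150,120],[18,255,255])
rois=[(205,140,248,215),(258,140,302,215)]
pb=[];pi=[];po=[]
for v,r in zip(V,rois):
    c=v.blob(*B,r); pb.append(cen(c)); i=v.blob(*I,r); pi.append(cv2.minAreaRect(cv2.convexHull(i))[0])
    o=v.blob(*O,r); po.append(cen(o) if o is not None and cv2.contourArea(o)>0 else None)
    print("ivory",cv2.minAreaRect(i),cv2.contourArea(i)); 
    bx=cv2.boxPoints(cv2.minAreaRect(i)); print(v.plane(bx,.079)[:,:2].round(4).tolist(), "blue area",cv2.contourArea(c), v.plane(cen(c),.080))
    m=cv2.inRange(v.hsv,np.array([0,0,0]),np.array([179,255,75])); 
    col=int(pb[-1][0])-13; print("colgray",[(y,int(v.im[y,col-1:col+2].mean())) for y in range(136,216,2)])
    row=187; print("rowgray",[(x,int(v.im[row,x])if v.im.ndim<3 else int(v.im[row,x].mean())) for x in range(r[0]-4,r[2]+4,2)])
print("blue",tri(V[0],pb[0],V[1],pb[1]),"ivory",tri(V[0],pi[0],V[1],pi[1]),po)
# duct edges in w4 : print grey profile at two columns
for v in V:
  for c in(200,240,330,370):
    g=v.im[:,c].mean(1); print(c,"near",[int(x) for x in g[88:128:2]],"far",[int(x) for x in g[214:256:2]])
```

```text
ivory ((224.5, 186.5), (31.0, 31.0), 90.0) 905.0
[[0.5356, 0.1433], [0.5302, 0.1766], [0.5652, 0.1818], [0.5708, 0.1474]] blue area 95.5 [[0.55051228 0.16221319 0.08      ]]
colgray [(136, 168), (138, 170), (140, 167), (142, 168), (144, 167), (146, 122), (148, 40), (150, 24), (152, 27), (154, 65), (156, 73), (158, 48), (160, 12), (162, 9), (164, 14), (166, 28), (168, 29), (170, 64), (172, 173), (174, 189), (176, 188), (178, 185), (180, 185), (182, 184), (184, 183), (186, 182), (188, 182), (190, 183), (192, 184), (194, 179), (196, 177), (198, 177), (200, 170), (202, 131), (204, 24), (206, 23), (208, 21), (210, 41), (212, 118), (214, 158)]
rowgray [(201, 96), (203, 94), (205, 59), (207, 31), (209, 133), (211, 184), (213, 185), (215, 185), (217, 150), (219, 64), (221, 57), (223, 57), (225, 61), (227, 60), (229, 62), (231, 82), (233, 170), (235, 185), (237, 184), (239, 173), (241, 66), (243, 27), (245, 10), (247, 53), (249, 79), (251, 78)]
ivory ((279.5, 186.0), (30.0, 31.0), 90.0) 907.0
[[0.5362, 0.1427], [0.5308, 0.176], [0.5644, 0.1828], [0.5699, 0.1485]] blue area 96.5 [[0.5508233 0.
[... 1925 characters left out ...]
149, 148, 148, 151, 152, 149, 146, 142, 140, 142, 147, 149, 143, 138, 137]
240 near [125, 126, 126, 129, 135, 136, 135, 135, 132, 133, 133, 129, 132, 132, 129, 104, 85, 85, 96, 161] far [162, 164, 159, 106, 51, 55, 53, 77, 120, 122, 126, 121, 123, 124, 122, 124, 126, 131, 148, 148, 151]
330 near [141, 137, 144, 133, 133, 130, 128, 130, 130, 126, 126, 125, 127, 126, 122, 94, 86, 84, 116, 163] far [159, 160, 142, 60, 41, 55, 63, 101, 121, 124, 121, 125, 121, 124, 123, 125, 118, 114, 114, 105, 106]
370 near [149, 153, 137, 128, 129, 131, 130, 127, 129, 123, 129, 125, 129, 127, 118, 83, 80, 85, 142, 160] far [87, 79, 72, 47, 40, 17, 36, 59, 61, 62, 61, 60, 65, 98, 123, 125, 118, 107, 67, 17, 23]
```

Run:
```python
from h import *
V=[View("w3"),View("w4")]; yaws=[]; mids=[]
for v,cols in zip(V,((185,370),(225,380))):
    g=cv2.GaussianBlur(cv2.cvtColor(v.im,cv2.COLOR_RGB2GRAY),(0,0),1.2).astype(float)
    gy=np.diff(g,axis=0); L=[]
    for lo,hi,sg,z in((108,124,-1,.041),(221,236,1,.041)):
        P=[]
        for c in range(*cols):
            w=np.clip(sg*gy[lo:hi,c],0,None)
            if w.max()>6: k=w.argmax(); s=slice(max(k-2,0),k+3); P.append((c,lo+.5+(np.arange(lo,hi-1+1)[s]-lo)@w[s]/w[s].sum()))
        X=v.plane(np.array(P),z)[:,:2]
        l=cv2.fitLine(X.astype(np.float32),cv2.DIST_HUBER,0,1e-4,1e-4).ravel(); d=l[:2]*np.sign(l[1]); L.append((d,l[2:])); 
        print(len(P),"yaw",np.arctan2(-d[0],d[1]),"at y=.16: x",l[2]+(0.1625-l[3])*d[0]/d[1])
T=tool_T(); print("tool yaw",np.arctan2(-T[0,1],T[1,1]),T[:3,3])
th=.17
for v,c,n,f in((V[0],212,146.8,210.8),(V[1],267,145.3,210.8)):
    a=v.plane([(c,n)],.048)[0]; b=v.plane([(c,f)],.079)[0]
    ex=np.array([np.cos(th),np.sin(th)]); print("near+38",a[:2]@ex+.038,"far-25",b[:2]@ex-.025,"ivory c",np.array([.5503,.1625])@ex)
for v,y,l,r in((V[0],187,205.5,246.7),(V[1],187,259,299.5)):
    p=v.plane([(l,y),(r,y)],.079); ey=np.array([-np.sin(th),np.cos(th)]); print("flanks",p[:,:2]@ey,(p[:,:2]@ey).mean(), "ivory",np.array([.5503,.1625])@ey)
```

```text
185 yaw 0.17200741 at y=.16: x 0.47607964
182 yaw 0.17320426 at y=.16: x 0.617203
155 yaw 0.17275305 at y=.16: x 0.47606152
151 yaw 0.166344 at y=.16: x 0.61697364
tool yaw 0.16159537244106947 [0.54516331 0.13546712 0.20900676]
near+38 0.5675876291381211 far-25 0.5730483563268223 ivory c 0.5698594289537181
near+38 0.5663840923045522 far-25 0.5735061117759332 ivory c 0.5698594289537181
flanks [0.04575865 0.09134038] 0.06854951340461976 ivory 0.06705647793123572
flanks [0.04438534 0.08917374] 0.0667795391959904 ivory 0.06705647793123572
```

```bash
python3 -m handwheel '[{"tx":-10.3,"ty":13.6,"tz":0,"roll":-0.0104},{"tx":-10.4,"ty":13.7,"tz":0,"roll":0},{"tx":0,"ty":0,"tz":30,"roll":0},{"tx":0,"ty":0,"tz":30,"roll":0},{"tx":0,"ty":0,"tz":30,"roll":0},{"tx":0,"ty":0,"tz":22,"roll":0},{"tx":0,"ty":0,"tz":0,"roll":0},{"tx":0,"ty":0,"tz":0,"roll":0},{"tx":0,"ty":0,"tz":0,"roll":0},{"tx":0,"ty":0,"tz":0,"roll":0}]' 64 25
python3 - <<'E'
from h import *
o=ctrl.get_obs(); T=tool_T(); print(o["t"],T.round(4)); v=shot("wrist","w5")
# project target top points into tool frame
th=.172; ex=np.array([np.cos(th),np.sin(th),0]);ey=np.array([-ex[1],ex[0],0])
p=T[:3,3]; print("tcp ex,ey",p@ex,p@ey,"yaw",np.arctan2(-T[0,1],T[1,1]))
B=([100,110,50],[125,255,255]); c=v.blob(*B,(150,150,350,330)); I=([5,8,120],[35,110,255]); i=v.blob(*I,(150,100,350,330))
q=v.plane(cen(c),.080)[0]; print("blue ex ey",q@ex,q@ey,cen(c)); r=cv2.minAreaRect(i); q=v.plane(r[0],.08)[0]; print("ivory",r,q@ex,q@ey)
E
```

```text
t: 3.82
tool_pos: [0.5625, 0.1658, 0.0987]
tool_rot: [-0.269, 3.125, 0.001]
contact_force: [-0.4, -0.0, -0.0]
opening: 0.0643
grip_force: 0.0
3.8167 [[-9.852e-01 -1.711e-01  4.500e-03  5.625e-01]
 [-1.711e-01  9.852e-01  7.000e-04  1.658e-01]
 [-4.600e-03 -0.000e+00 -1.000e+00  9.870e-02]
 [ 0.000e+00  0.000e+00  0.000e+00  1.000e+00]]
tcp ex,ey 0.5826198656868528 0.06705384373340158 yaw 0.17197738439752733
blue ex ey 0.5703460770232951 0.06603536312427272 [254.85276796 196.94464075]
ivory ((253.0, 304.5), (49.0, 140.0), 90.0) 0.6598110479035951 0.06454917625347091
```

View pics/w5.png

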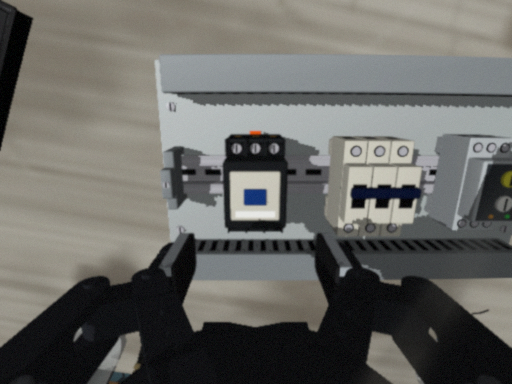

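The contactor's flanks lie at columns 225–286 and the fingers' inner faces at 195–316, so the grasp is centred. I descend and close.

```bash
python3 -m handwheel '[{"tx":0,"ty":0,"tz":20,"roll":0},{"tx":0,"ty":0,"tz":20,"roll":0},{"tx":0,"ty":0,"tz":15,"roll":0},{"tx":0,"ty":0,"tz":9,"roll":0},{"tx":0,"ty":0,"tz":4,"roll":0},{"tx":0,"ty":0,"tz":0,"roll":0},{"tx":0,"ty":0,"tz":0,"roll":0},{"tx":0,"ty":0,"tz":0,"roll":0}]' && python3 -m handwheel '[{"tx":0,"ty":0,"tz":0,"roll":0},{"tx":0,"ty":0,"tz":0,"roll":0},{"tx":0,"ty":0,"tz":0,"roll":0},{"tx":0,"ty":0,"tz":0,"roll":0},{"tx":0,"ty":0,"tz":0,"roll":0},{"tx":0,"ty":0,"tz":0,"roll":0},{"tx":0,"ty":0,"tz":0,"roll":0},{"tx":0,"ty":0,"tz":0,"roll":0}]' 40 25
```

```text
t: 4.53
tool_pos: [0.562, 0.1654, 0.0294]
tool_rot: [-0.269, 3.127, 0.0]
contact_force: [0.5, 0.8, 0.5]
opening: 0.0642
grip_force: 0.0
t: 5.2
tool_pos: [0.5617, 0.1655, 0.029]
tool_rot: [-0.269, 3.128, 0.0]
contact_force: [0.7, 0.1, 5.8]
opening: 0.0441
grip_force: 27.2
```

```bash
python3 -m handwheel '[{"tx":0,"ty":0,"tz":-0.6,"roll":0},{"tx":0,"ty":0,"tz":0,"roll":0},{"tx":0,"ty":0,"tz":0,"roll":0}]'; python3 -m handwheel '[{"tx":-0.5,"ty":0,"tz":-0.2,"roll":0},{"tx":-0.5,"ty":0,"tz":0,"roll":0},{"tx":0,"ty":0,"tz":0,"roll":0}]'
```

```text
t: 5.45
tool_pos: [0.5616, 0.1654, 0.0291]
tool_rot: [-0.269, 3.128, 0.0]
contact_force: [1.9, 1.6, 4.6]
opening: 0.0447
grip_force: 27.1
t: 5.7
tool_pos: [0.5616, 0.1654, 0.029]
tool_rot: [0.269, -3.129, 0.0]
contact_force: [-0.8, 0.7, 6.1]
opening: 0.0445
grip_force: 27.4
```

```bash
python3 -m handwheel '[{"tx":0,"ty":0,"tz":-1,"roll":0},{"tx":0,"ty":0,"tz":-1,"roll":0},{"tx":0,"ty":0,"tz":-1,"roll":0},{"tx":0,"ty":0,"tz":0,"roll":0}]'; python3 -m handwheel '[{"tx":-1,"ty":0,"tz":0,"roll":0},{"tx":-1,"ty":0,"tz":0,"roll":0},{"tx":0,"ty":0,"tz":0,"roll":0}]'
```

```text
t: 6.03
tool_pos: [0.5602, 0.1651, 0.03]
tool_rot: [0.269, -3.127, 0.001]
contact_force: [-0.1, -1.0, -3.9]
opening: 0.0444
grip_force: 26.2
t: 6.28
tool_pos: [0.563, 0.1656, 0.0306]
tool_rot: [0.269, -3.128, 0.0]
contact_force: [-0.9, 0.3, -5.7]
opening: 0.0445
grip_force: 26.8
```

```bash
for i in 1 2 3; do :; done; python3 -m handwheel '[{"tx":-1,"ty":0,"tz":0,"roll":0},{"tx":0,"ty":0,"tz":0,"roll":0},{"tx":0,"ty":0,"tz":0,"roll":0}]'; python3 -m handwheel '[{"tx":-1,"ty":0,"tz":0,"roll":0},{"tx":0,"ty":0,"tz":0,"roll":0},{"tx":0,"ty":0,"tz":0,"roll":0}]'; python3 -m handwheel '[{"tx":-1,"ty":0,"tz":0,"roll":0},{"tx":0,"ty":0,"tz":0,"roll":0},{"tx":0,"ty":0,"tz":0,"roll":0}]'
```

```text
t: 6.53
tool_pos: [0.5638, 0.1657, 0.0306]
tool_rot: [0.269, -3.128, 0.0]
contact_force: [-2.1, -0.4, -7.7]
opening: 0.0447
grip_force: 26.6
t: 6.78
tool_pos: [0.5644, 0.1659, 0.0307]
tool_rot: [0.269, -3.127, 0.0]
contact_force: [-3.7, 0.3, -7.4]
opening: 0.0442
grip_force: 26.7
t: 7.03
tool_pos: [0.5655, 0.1661, 0.0308]
tool_rot: [0.269, -3.127, 0.0]
contact_force: [-4.6, -1.5, -9.5]
opening: 0.0446
grip_force: 26.8
```

```bash
python3 -m handwheel '[{"tx":-1,"ty":0,"tz":0.8,"roll":0},{"tx":0,"ty":0,"tz":0,"roll":0},{"tx":0,"ty":0,"tz":0,"roll":0}]'; python3 -m handwheel '[{"tx":-1,"ty":0,"tz":0.3,"roll":0},{"tx":0,"ty":0,"tz":0,"roll":0},{"tx":0,"ty":0,"tz":0,"roll":0}]'; python3 -m handwheel '[{"tx":-1,"ty":0,"tz":0.2,"roll":0},{"tx":0,"ty":0,"tz":0,"roll":0},{"tx":0,"ty":0,"tz":0,"roll":0}]'
```

```text
t: 7.28
tool_pos: [0.567, 0.1663, 0.0308]
tool_rot: [0.269, -3.128, 0.0]
contact_force: [-5.7, -1.9, -6.7]
opening: 0.0449
grip_force: 27.0
t: 7.53
tool_pos: [0.5677, 0.1665, 0.0303]
tool_rot: [0.269, -3.127, 0.0]
contact_force: [-6.2, -1.9, -5.3]
opening: 0.0446
grip_force: 27.0
t: 7.78
tool_pos: [0.5685, 0.1666, 0.03]
tool_rot: [0.269, -3.127, 0.0]
contact_force: [-6.7, -2.1, -6.5]
opening: 0.0443
grip_force: 26.9
```

```bash
python3 -m handwheel '[{"tx":-1,"ty":0,"tz":0.2,"roll":0},{"tx":0,"ty":0,"tz":0,"roll":0},{"tx":0,"ty":0,"tz":0,"roll":0}]'; python3 -m handwheel '[{"tx":-0.7,"ty":0,"tz":0.2,"roll":0},{"tx":0,"ty":0,"tz":0,"roll":0},{"tx":0,"ty":0,"tz":0,"roll":0}]'; python3 -m handwheel '[{"tx":-0.7,"ty":0,"tz":0.1,"roll":0},{"tx":0,"ty":0,"tz":0,"roll":0},{"tx":0,"ty":0,"tz":0,"roll":0}]'
```

```text
t: 8.03
tool_pos: [0.5692, 0.1668, 0.0296]
tool_rot: [0.269, -3.126, 0.0]
contact_force: [-6.1, -2.1, -7.1]
opening: 0.0449
grip_force: 26.9
t: 8.28
tool_pos: [0.5697, 0.1668, 0.0293]
tool_rot: [0.269, -3.126, 0.0]
contact_force: [-7.1, -1.4, -6.1]
opening: 0.0446
grip_force: 26.9
t: 8.53
tool_pos: [0.5702, 0.1669, 0.0291]
tool_rot: [0.269, -3.126, 0.001]
contact_force: [-8.4, -1.2, -6.6]
opening: 0.0445
grip_force: 26.9
```

```bash
cat > chk.py <<'E'
from h import *
import sys
def chk(name):
    o=ctrl.get_obs(); T=tool_T(); v=shot("wrist",name)
    th=.172; ex=np.array([np.cos(th),np.sin(th),0]);ey=np.array([-ex[1],ex[0],0])
    B=([100,110,50],[125,255,255]); c=v.blob(*B,(150,100,350,330)); u=cen(c)
    q=v.plane(u,.080)[0]; print("t",o["t"],"blue px",u.round(1),"area",cv2.contourArea(c),"ex %.4f ey %.4f"%(q@ex,q@ey),"tcp ex %.4f ey %.4f z %.4f"%(T[:3,3]@ex,T[:3,3]@ey,T[2,3]))
    ox=v.blob([3,150,100],[18,255,255],(200,20,310,200)); print("orange",None if ox is None else cv2.boundingRect(ox))
    return v
if __name__=="__main__": chk(sys.argv[1])
E
python3 chk.py w6
```

```text
t 8.5333 blue px [255.  242.5] area 670.5 ex 0.5796 ey 0.0660 tcp ex 0.5903 ey 0.0669 z 0.0291
orange (248, 131, 15, 9)
```

View pics/w6.png

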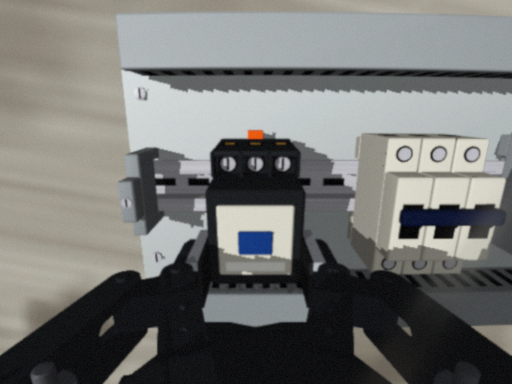

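The view shows the contactor gripped squarely, its blue square at (255,242), the foot tab at (255,135) and the breaker clear of the fingers. I keep pushing towards the stop.

```bash
python3 -m handwheel '[{"tx":-0.6,"ty":0,"tz":0,"roll":0},{"tx":0,"ty":0,"tz":0,"roll":0},{"tx":0,"ty":0,"tz":0,"roll":0},{"tx":0,"ty":0,"tz":0,"roll":0}]'; python3 -m handwheel '[{"tx":-0.6,"ty":0,"tz":0,"roll":0},{"tx":0,"ty":0,"tz":0,"roll":0},{"tx":0,"ty":0,"tz":0,"roll":0},{"tx":0,"ty":0,"tz":0,"roll":0}]'
```

```text
t: 8.92
tool_pos: [0.5704, 0.167, 0.029]
tool_rot: [0.269, -3.125, 0.001]
contact_force: [-8.4, -0.8, -5.4]
opening: 0.0443
grip_force: 26.9
t: 9.25
tool_pos: [0.5706, 0.167, 0.0289]
tool_rot: [0.269, -3.124, 0.001]
contact_force: [-10.9, -1.7, -5.3]
opening: 0.0442
grip_force: 26.9
```

```bash
python3 chk.py w7
```

```text
t 9.25 blue px [255.  242.5] area 671.0 ex 0.5800 ey 0.0660 tcp ex 0.5907 ey 0.0669 z 0.0289
orange (248, 130, 15, 9)
```

The stop is reached: a 0.6 mm command gave 0.2 mm of motion, with a push of 11 N. I start tipping, lifting along the arc while keeping the push.

```bash
python3 -m handwheel '[{"tx":0,"ty":0,"tz":-0.8,"roll":0},{"tx":0,"ty":0,"tz":0,"roll":0},{"tx":0,"ty":0,"tz":0,"roll":0}]'; python3 -m handwheel '[{"tx":0.3,"ty":0,"tz":-0.8,"roll":0},{"tx":0,"ty":0,"tz":0,"roll":0},{"tx":0,"ty":0,"tz":0,"roll":0}]';python3 -c "
from h import *;print(ctrl.get_obs()['wrist_torque'])"
```

```text
t: 9.55
tool_pos: [0.5705, 0.167, 0.029]
tool_rot: [0.269, -3.124, 0.001]
contact_force: [-8.3, -1.9, -8.2]
opening: 0.0444
grip_force: 27.4
t: 9.8
tool_pos: [0.5703, 0.167, 0.0292]
tool_rot: [0.269, -3.124, 0.001]
contact_force: [-6.9, -1.3, -11.4]
opening: 0.0442
grip_force: 27.7
[-0.14405079  1.05300377 -0.02222635]
```

```bash
python3 -m handwheel '[{"tx":-0.6,"ty":0,"tz":-0.8,"roll":0},{"tx":0,"ty":0,"tz":0,"roll":0},{"tx":0,"ty":0,"tz":0,"roll":0}]'; python3 -m handwheel '[{"tx":0,"ty":0,"tz":-0.8,"roll":0},{"tx":0,"ty":0,"tz":0,"roll":0},{"tx":0,"ty":0,"tz":0,"roll":0}]'; python3 chk.py w8
```

```text
t: 10.05
tool_pos: [0.5702, 0.1669, 0.0293]
tool_rot: [0.269, -3.123, 0.001]
contact_force: [-6.2, -1.3, -13.8]
opening: 0.0442
grip_force: 28.0
t: 10.3
tool_pos: [0.57, 0.1669, 0.0295]
tool_rot: [0.269, -3.123, 0.001]
contact_force: [-7.7, -1.3, -16.4]
opening: 0.0445
grip_force: 28.4
t 10.3 blue px [255.1 242.4] area 674.0 ex 0.5797 ey 0.0660 tcp ex 0.5901 ey 0.0669 z 0.0295
orange (248, 131, 15, 9)
```

```bash
python3 -m handwheel '[{"tx":-0.5,"ty":0,"tz":0,"roll":0},{"tx":0,"ty":0,"tz":0,"roll":0},{"tx":0,"ty":0,"tz":0,"roll":0},{"tx":0,"ty":0,"tz":0,"roll":0}]' 40 20; python3 chk.py w9
```

```text
t: 10.68
tool_pos: [0.5701, 0.1669, 0.0294]
tool_rot: [0.269, -3.122, 0.001]
contact_force: [-7.8, -2.1, -14.7]
opening: 0.0444
grip_force: 28.5
t 10.6833 blue px [255.  242.5] area 670.0 ex 0.5799 ey 0.0660 tcp ex 0.5903 ey 0.0669 z 0.0294
orange (248, 131, 15, 9)
```

```bash
python3 -m handwheel '[{"tx":0,"ty":0,"tz":-0.6,"roll":0},{"tx":0,"ty":0,"tz":0,"roll":0},{"tx":0,"ty":0,"tz":0,"roll":0}]'; python3 -m handwheel '[{"tx":0,"ty":0,"tz":-0.6,"roll":0},{"tx":0,"ty":0,"tz":0,"roll":0},{"tx":0,"ty":0,"tz":0,"roll":0}]'; python3 chk.py w10
```

```text
t: 10.98
tool_pos: [0.5699, 0.1669, 0.0296]
tool_rot: [0.269, -3.121, 0.001]
contact_force: [-6.8, -1.6, -16.4]
opening: 0.0444
grip_force: 28.2
t: 11.23
tool_pos: [0.5696, 0.1669, 0.0299]
tool_rot: [0.269, -3.121, 0.001]
contact_force: [-7.4, -2.1, -17.1]
opening: 0.0442
grip_force: 28.1
t 11.2333 blue px [255.  241.5] area 670.0 ex 0.5792 ey 0.0660 tcp ex 0.5898 ey 0.0669 z 0.0299
orange (248, 131, 15, 9)
```

The lift force now levels off at 17 N and the tool moves along the arc, so it has begun to tip. I follow the arc.

```bash
python3 -m handwheel '[{"tx":0.2,"ty":0,"tz":-0.6,"roll":0},{"tx":0.3,"ty":0,"tz":-0.6,"roll":0},{"tx":0,"ty":0,"tz":0,"roll":0}]'; python3 -m handwheel '[{"tx":0.4,"ty":0,"tz":-0.5,"roll":0},{"tx":0.5,"ty":0,"tz":-0.5,"roll":0},{"tx":0,"ty":0,"tz":0,"roll":0}]'; python3 chk.py w11
```

```text
t: 11.53
tool_pos: [0.5688, 0.1667, 0.0307]
tool_rot: [0.269, -3.12, 0.001]
contact_force: [-7.3, -2.0, -18.2]
opening: 0.0442
grip_force: 27.7
t: 11.78
tool_pos: [0.568, 0.1665, 0.0316]
tool_rot: [0.269, -3.12, 0.001]
contact_force: [-6.6, -1.8, -19.0]
opening: 0.0444
grip_force: 27.3
t 11.7833 blue px [255.  239.9] area 697.0 ex 0.5775 ey 0.0660 tcp ex 0.5881 ey 0.0669 z 0.0316
orange (248, 134, 15, 9)
```

```bash
python3 -m handwheel '[{"tx":0.5,"ty":0,"tz":-0.5,"roll":0},{"tx":0.5,"ty":0,"tz":-0.5,"roll":0},{"tx":0,"ty":0,"tz":0,"roll":0}]'; python3 -m handwheel '[{"tx":0.5,"ty":0,"tz":-0.5,"roll":0},{"tx":0.5,"ty":0,"tz":-0.5,"roll":0},{"tx":0,"ty":0,"tz":0,"roll":0}]'; python3 chk.py w12
```

```text
t: 12.08
tool_pos: [0.567, 0.1664, 0.0326]
tool_rot: [0.269, -3.12, 0.001]
contact_force: [-6.6, -1.1, -19.2]
opening: 0.0444
grip_force: 27.0
t: 12.33
tool_pos: [0.566, 0.1662, 0.0334]
tool_rot: [0.269, -3.12, 0.001]
contact_force: [-5.5, -2.2, -20.8]
opening: 0.0444
grip_force: 26.7
t 12.3333 blue px [254.8 237.9] area 692.0 ex 0.5753 ey 0.0659 tcp ex 0.5861 ey 0.0669 z 0.0334
orange (248, 137, 15, 9)
```

```bash
cat > tilt.py <<'E'
from h import *
import sys
def tilt(name):
    v=View(name); m=cv2.inRange(v.hsv,np.array([100,110,50]),np.array([125,255,255])); c=v.blob([100,110,50],[125,255,255],(150,100,350,330)); u=cen(c)
    h=int(np.sqrt(cv2.contourArea(c))*0.95); x,y=u.round().astype(int)
    yy,xx=np.mgrid[y-h:y+h+1:1,x-h:x+h+1:1]; uv=np.c_[xx.ravel(),yy.ravel()]; d=v.d[uv[:,1],uv[:,0]]
    k=d>0; uv=uv[k]; d=d[k]; cpos,r=v.ray(uv); P=cpos+r*d[:,None]
    Q=P; 
    for _ in range(4):
        c0=Q.mean(0); n=np.linalg.svd(Q-c0)[2][2]; n*=np.sign(n[2]); e=(P-c0)@n; Q=P[abs(e)<max(2*np.std((Q-c0)@n),.0008)]
    th=.172; ex=np.array([np.cos(th),np.sin(th),0]); ub=v.ray(u); 
    b=ub[0]+ub[1][0]*(((c0-ub[0])@n)/(ub[1][0]@n))
    print(name,"n",len(Q),"tilt about y deg %.1f (far up +)"%np.degrees(np.arctan2(-n@ex,n[2])),"blue ex %.4f z %.4f"%(b@ex,b[2]))
for n in sys.argv[1:]: tilt(n)
E
python3 tilt.py w5 w6 w7 w10 w11 w12
```

```text
w5 n 878 tilt about y deg 0.4 (far up +) blue ex 0.5698 z 0.0817
w6 n 2213 tilt about y deg -2.8 (far up +) blue ex 0.5785 z 0.0821
w7 n 2163 tilt about y deg -3.4 (far up +) blue ex 0.5790 z 0.0820
w10 n 2143 tilt about y deg -2.4 (far up +) blue ex 0.5779 z 0.0826
w11 n 2332 tilt about y deg -0.2 (far up +) blue ex 0.5759 z 0.0834
w12 n 2211 tilt about y deg 1.5 (far up +) blue ex 0.5734 z 0.0842
```

```bash
python3 -m handwheel '[{"tx":0.4,"ty":0,"tz":-0.5,"roll":0},{"tx":0.4,"ty":0,"tz":-0.5,"roll":0},{"tx":0,"ty":0,"tz":0,"roll":0}]'; python3 -m handwheel '[{"tx":0.4,"ty":0,"tz":-0.5,"roll":0},{"tx":0.4,"ty":0,"tz":-0.5,"roll":0},{"tx":0,"ty":0,"tz":0,"roll":0}]'; python3 chk.py w13;python3 tilt.py w13
```

```text
t: 12.63
tool_pos: [0.5651, 0.1661, 0.0344]
tool_rot: [0.269, -3.12, 0.001]
contact_force: [-6.1, -0.0, -20.2]
opening: 0.0441
grip_force: 26.4
t: 12.88
tool_pos: [0.5642, 0.1659, 0.0351]
tool_rot: [0.269, -3.12, 0.001]
contact_force: [-5.4, -1.5, -20.5]
opening: 0.0446
grip_force: 26.0
t 12.8833 blue px [254.6 236. ] area 683.5 ex 0.5732 ey 0.0658 tcp ex 0.5842 ey 0.0669 z 0.0351
orange (248, 139, 15, 9)
w13 n 2225 tilt about y deg 3.5 (far up +) blue ex 0.5710 z 0.0848
```

```bash
python3 -m handwheel '[{"tx":0.45,"ty":0,"tz":-0.45,"roll":0},{"tx":0.45,"ty":0,"tz":-0.45,"roll":0},{"tx":0.45,"ty":0,"tz":-0.45,"roll":0},{"tx":0.45,"ty":0,"tz":-0.45,"roll":0},{"tx":0,"ty":0,"tz":0,"roll":0}]'; python3 chk.py w14;python3 tilt.py w14;  python3 -m handwheel '[{"tx":0.45,"ty":0,"tz":-0.4,"roll":0},{"tx":0.45,"ty":0,"tz":-0.4,"roll":0},{"tx":0.45,"ty":0,"tz":-0.4,"roll":0},{"tx":0.45,"ty":0,"tz":-0.4,"roll":0},{"tx":0,"ty":0,"tz":0,"roll":0}]'; python3 chk.py w15;python3 tilt.py w15
```

```text
t: 13.35
tool_pos: [0.5624, 0.1656, 0.0369]
tool_rot: [0.268, -3.12, 0.001]
contact_force: [-6.3, -1.5, -21.2]
opening: 0.0443
grip_force: 25.3
t 13.35 blue px [254.7 234. ] area 683.5 ex 0.5710 ey 0.0659 tcp ex 0.5824 ey 0.0669 z 0.0369
orange (249, 142, 14, 8)
w14 n 2206 tilt about y deg 5.4 (far up +) blue ex 0.5687 z 0.0853
t: 13.82
tool_pos: [0.5607, 0.1653, 0.0384]
tool_rot: [0.269, -3.12, 0.001]
contact_force: [-4.9, -1.0, -22.2]
opening: 0.0442
grip_force: 24.6
t 13.8167 blue px [255.1 232.1] area 660.5 ex 0.5690 ey 0.0661 tcp ex 0.5807 ey 0.0669 z 0.0384
orange (249, 144, 14, 8)
w15 n 2170 tilt about y deg 7.1 (far up +) blue ex 0.5665 z 0.0856
```

```bash
python3 -m handwheel '[{"tx":0.4,"ty":0,"tz":-0.3,"roll":0},{"tx":0.4,"ty":0,"tz":-0.35,"roll":0},{"tx":0.45,"ty":0,"tz":-0.35,"roll":0},{"tx":0.45,"ty":0,"tz":-0.35,"roll":0},{"tx":0,"ty":0,"tz":0,"roll":0}]'; python3 chk.py w16;python3 tilt.py w16;  python3 -m handwheel '[{"tx":0.45,"ty":0,"tz":-0.35,"roll":0},{"tx":0.45,"ty":0,"tz":-0.35,"roll":0},{"tx":0.45,"ty":0,"tz":-0.35,"roll":0},{"tx":0.45,"ty":0,"tz":-0.35,"roll":0},{"tx":0,"ty":0,"tz":0,"roll":0}]'; python3 chk.py w17;python3 tilt.py w17
```

```text
t: 14.28
tool_pos: [0.5591, 0.165, 0.0397]
tool_rot: [0.268, -3.12, 0.001]
contact_force: [-4.9, -0.8, -21.3]
opening: 0.0442
grip_force: 24.0
t 14.2833 blue px [255.  230.9] area 661.0 ex 0.5673 ey 0.0660 tcp ex 0.5790 ey 0.0669 z 0.0397
orange (249, 147, 14, 7)
w16 n 2149 tilt about y deg 8.8 (far up +) blue ex 0.5648 z 0.0859
t: 14.75
tool_pos: [0.5573, 0.1647, 0.0412]
tool_rot: [0.268, -3.12, 0.001]
contact_force: [-5.1, -0.0, -23.7]
opening: 0.0442
grip_force: 24.2
t 14.75 blue px [255. 229.] area 658.5 ex 0.5651 ey 0.0660 tcp ex 0.5773 ey 0.0669 z 0.0412
orange (249, 149, 14, 5)
w17 n 2185 tilt about y deg 10.8 (far up +) blue ex 0.5625 z 0.0862
```

```bash
python3 -m handwheel '[{"tx":0.5,"ty":0,"tz":0,"roll":0},{"tx":0.5,"ty":0,"tz":0,"roll":0},{"tx":0.5,"ty":0,"tz":-0.2,"roll":0},{"tx":0.5,"ty":0,"tz":-0.2,"roll":0},{"tx":0,"ty":0,"tz":0,"roll":0}]'; python3 chk.py w18;python3 tilt.py w18;  python3 -m handwheel '[{"tx":0.5,"ty":0,"tz":-0.2,"roll":0},{"tx":0.5,"ty":0,"tz":-0.2,"roll":0},{"tx":0.5,"ty":0,"tz":-0.2,"roll":0},{"tx":0.5,"ty":0,"tz":-0.2,"roll":0},{"tx":0,"ty":0,"tz":0,"roll":0}]'; python3 chk.py w19;python3 tilt.py w19
```

```text
t: 15.22
tool_pos: [0.556, 0.1645, 0.0423]
tool_rot: [0.269, -3.122, 0.001]
contact_force: [-4.7, -1.7, -25.4]
opening: 0.0441
grip_force: 24.2
t 15.2167 blue px [255. 228.] area 658.0 ex 0.5636 ey 0.0660 tcp ex 0.5760 ey 0.0669 z 0.0423
orange (249, 151, 13, 4)
w18 n 2178 tilt about y deg 12.0 (far up +) blue ex 0.5610 z 0.0864
t: 15.68
tool_pos: [0.5545, 0.1643, 0.0436]
tool_rot: [0.269, -3.123, 0.001]
contact_force: [-3.9, -1.2, -24.8]
opening: 0.0444
grip_force: 24.3
t 15.6833 blue px [255.  226.5] area 628.0 ex 0.5617 ey 0.0660 tcp ex 0.5744 ey 0.0669 z 0.0436
orange (249, 153, 13, 2)
w19 n 2010 tilt about y deg 13.4 (far up +) blue ex 0.5591 z 0.0865
```

Tilt is 13.4°, with the toe above the lip. I ease the lift, then draw back.

```bash
python3 -m handwheel '[{"tx":0.7,"ty":0,"tz":0.6,"roll":0},{"tx":0.7,"ty":0,"tz":0.6,"roll":0},{"tx":0.7,"ty":0,"tz":0.6,"roll":0},{"tx":0,"ty":0,"tz":0,"roll":0}]'; python3 chk.py w20;python3 tilt.py w20;  python3 -m handwheel '[{"tx":0.7,"ty":0,"tz":0.3,"roll":0},{"tx":0.7,"ty":0,"tz":0.3,"roll":0},{"tx":0.7,"ty":0,"tz":0.3,"roll":0},{"tx":0,"ty":0,"tz":0,"roll":0}]'; python3 chk.py w21;python3 tilt.py w21
```

```text
t: 16.07
tool_pos: [0.5541, 0.1642, 0.0439]
tool_rot: [0.269, -3.126, 0.0]
contact_force: [-5.5, -0.4, -26.8]
opening: 0.0445
grip_force: 24.4
t 16.0667 blue px [255.1 226.1] area 653.0 ex 0.5611 ey 0.0661 tcp ex 0.5740 ey 0.0669 z 0.0439
orange (249, 153, 13, 2)
w20 n 2191 tilt about y deg 13.9 (far up +) blue ex 0.5585 z 0.0864
t: 16.45
tool_pos: [0.5534, 0.164, 0.0444]
tool_rot: [0.269, -3.129, 0.0]
contact_force: [-4.4, -0.8, -25.3]
opening: 0.0441
grip_force: 24.3
t 16.45 blue px [255. 226.] area 656.5 ex 0.5603 ey 0.0659 tcp ex 0.5733 ey 0.0668 z 0.0444
orange (250, 154, 11, 2)
w21 n 2169 tilt about y deg 14.8 (far up +) blue ex 0.5577 z 0.0865
```

```bash
python3 -m handwheel '[{"tx":0.5,"ty":0,"tz":0.5,"roll":0},{"tx":0.5,"ty":0,"tz":0.5,"roll":0},{"tx":0,"ty":0,"tz":0,"roll":0}]';python3 -m handwheel '[{"tx":0.5,"ty":0,"tz":0.5,"roll":0},{"tx":0.5,"ty":0,"tz":0.5,"roll":0},{"tx":0,"ty":0,"tz":0,"roll":0}]'; python3 chk.py w22;python3 tilt.py w22; python3 -c "
from h import *;o=ctrl.get_obs();print(o['wrist_torque'],o['contact_force'])"
```

```text
t: 16.75
tool_pos: [0.5533, 0.164, 0.0444]
tool_rot: [-0.269, 3.129, 0.0]
contact_force: [-2.5, -0.0, -22.8]
opening: 0.0445
grip_force: 24.6
t: 17.0
tool_pos: [0.5532, 0.1639, 0.0444]
tool_rot: [-0.269, 3.127, 0.0]
contact_force: [-2.0, 0.8, -18.7]
opening: 0.0442
grip_force: 25.0
t 17.0 blue px [255. 226.] area 656.5 ex 0.5600 ey 0.0659 tcp ex 0.5731 ey 0.0668 z 0.0444
orange (250, 154, 11, 2)
w22 n 2178 tilt about y deg 15.1 (far up +) blue ex 0.5573 z 0.0864
[ 0.06826729  0.22064725 -0.06987355] [ -1.87092163  -0.16167278 -18.81431283]
```

```bash
python3 -m handwheel '[{"tx":0.5,"ty":0,"tz":0.6,"roll":0},{"tx":0.5,"ty":0,"tz":0.6,"roll":0},{"tx":0,"ty":0,"tz":0,"roll":0}]';python3 -m handwheel '[{"tx":1,"ty":0,"tz":0.4,"roll":0},{"tx":1,"ty":0,"tz":0.2,"roll":0},{"tx":0,"ty":0,"tz":0,"roll":0}]'; python3 chk.py w23;python3 tilt.py w23
```

```text
t: 17.3
tool_pos: [0.5527, 0.1638, 0.0439]
tool_rot: [-0.269, 3.126, 0.001]
contact_force: [-2.1, 0.3, -11.7]
opening: 0.0444
grip_force: 25.9
t: 17.55
tool_pos: [0.5512, 0.1636, 0.0434]
tool_rot: [-0.269, 3.125, 0.001]
contact_force: [-1.0, 1.1, -6.6]
opening: 0.0443
grip_force: 26.4
t 17.55 blue px [255. 226.] area 658.0 ex 0.5574 ey 0.0660 tcp ex 0.5710 ey 0.0668 z 0.0434
orange None
w23 n 2191 tilt about y deg 14.8 (far up +) blue ex 0.5551 z 0.0855
```

```bash
python3 -m handwheel '[{"tx":1.5,"ty":0,"tz":0,"roll":0},{"tx":1.5,"ty":0,"tz":0,"roll":0},{"tx":1.5,"ty":0,"tz":0,"roll":0},{"tx":0,"ty":0,"tz":0,"roll":0}]';python3 -m handwheel '[{"tx":1.5,"ty":0,"tz":0,"roll":0},{"tx":1.5,"ty":0,"tz":0,"roll":0},{"tx":1.5,"ty":0,"tz":0,"roll":0},{"tx":0,"ty":0,"tz":0,"roll":0}]'; python3 chk.py w24;python3 tilt.py w24
```

```text
t: 17.93
tool_pos: [0.545, 0.1624, 0.0421]
tool_rot: [-0.269, 3.129, -0.0]
contact_force: [-0.1, -0.2, -3.7]
opening: 0.0447
grip_force: 26.8
t: 18.27
tool_pos: [0.5398, 0.1616, 0.0412]
tool_rot: [0.269, -3.13, 0.0]
contact_force: [0.1, -0.5, -4.2]
opening: 0.0445
grip_force: 26.8
t 18.2667 blue px [255. 226.] area 657.0 ex 0.5452 ey 0.0659 tcp ex 0.5595 ey 0.0668 z 0.0412
orange None
w24 n 2176 tilt about y deg 14.3 (far up +) blue ex 0.5438 z 0.0834
```

```bash
python3 -m handwheel '[{"tx":1.5,"ty":0,"tz":-0.5,"roll":0},{"tx":1.5,"ty":0,"tz":-0.5,"roll":0},{"tx":1.5,"ty":0,"tz":-1,"roll":0},{"tx":0.5,"ty":0,"tz":-1,"roll":0},{"tx":0,"ty":0,"tz":0,"roll":0}]';python3 -m handwheel '[{"tx":0,"ty":0,"tz":-2,"roll":0},{"tx":0,"ty":0,"tz":-2,"roll":0},{"tx":0,"ty":0,"tz":-3,"roll":0},{"tx":0,"ty":0,"tz":-3,"roll":0}]'; python3 chk.py w25;python3 tilt.py w25
```

```text
t: 18.73
tool_pos: [0.5353, 0.1608, 0.0446]
tool_rot: [-0.269, 3.13, 0.0]
contact_force: [1.1, 0.1, -2.9]
opening: 0.0446
grip_force: 26.8
t: 19.07
tool_pos: [0.5353, 0.1608, 0.0546]
tool_rot: [-0.269, 3.13, 0.0]
contact_force: [0.2, 0.8, -3.3]
opening: 0.044
grip_force: 26.8
t 19.0667 blue px [255. 226.] area 658.0 ex 0.5462 ey 0.0659 tcp ex 0.5549 ey 0.0668 z 0.0546
orange None
w25 n 2167 tilt about y deg 14.3 (far up +) blue ex 0.5392 z 0.0968
```

The part is free, hanging at 14° with a weight of about 3.3 N. I lift it, turn to the tray's yaw and travel there.

```bash
python3 -m handwheel '[{"tx":0,"ty":0,"tz":-10,"roll":0},{"tx":0,"ty":0,"tz":-20,"roll":0},{"tx":0,"ty":0,"tz":-25,"roll":0},{"tx":0,"ty":0,"tz":-25,"roll":0},{"tx":0,"ty":0,"tz":-15,"roll":0},{"tx":0,"ty":0,"tz":-5,"roll":0.05},{"tx":0,"ty":0,"tz":0,"roll":0.1},{"tx":0,"ty":0,"tz":0,"roll":0.1},{"tx":0,"ty":0,"tz":0,"roll":0.1},{"tx":0,"ty":0,"tz":0,"roll":0.08},{"tx":0,"ty":0,"tz":0,"roll":0.034},{"tx":0,"ty":0,"tz":0,"roll":0}]'
python3 -m handwheel '[{"tx":-2.5,"ty":-12,"tz":0,"roll":0},{"tx":-5,"ty":-25,"tz":0,"roll":0},{"tx":-6.5,"ty":-30,"tz":0,"roll":0},{"tx":-6.5,"ty":-30,"tz":0,"roll":0},{"tx":-6.5,"ty":-30,"tz":0,"roll":0},{"tx":-6.5,"ty":-30,"tz":0,"roll":0},{"tx":-6.5,"ty":-30,"tz":0,"roll":0},{"tx":-6.5,"ty":-30,"tz":0,"roll":0},{"tx":-6.5,"ty":-30,"tz":0,"roll":0},{"tx":-4.5,"ty":-24,"tz":0,"roll":0},{"tx":-2.5,"ty":-14,"tz":0,"roll":0},{"tx":0,"ty":0,"tz":0,"roll":0}]'
python3 -m handwheel '[{"tx":0,"ty":0,"tz":0,"roll":0},{"tx":0,"ty":0,"tz":0,"roll":0}]'
python3 chk.py w26;python3 tilt.py w26
python3 - <<'E'
from h import *
t=shot("top","t2"); s=shot("scene","s2"); T=tool_T(); print("yaw",np.arctan2(-T[0,1],T[1,1]))
cv2.imwrite("pics/w26s.png",np.hstack([cv2.resize(cv2.imread("pics/w26.png"),(400,300)),cv2.resize(cv2.imread("pics/s2.png")[150:350,200:467],(400,300))]))
E
```

```text
t: 20.12
tool_pos: [0.5353, 0.1608, 0.155]
tool_rot: [0.458, 3.107, 0.0]
contact_force: [0.2, 0.1, -4.2]
opening: 0.0443
grip_force: 26.8
t: 21.12
tool_pos: [0.5099, -0.1328, 0.1547]
tool_rot: [0.462, 3.107, -0.003]
contact_force: [0.2, -0.1, -3.6]
opening: 0.0442
grip_force: 26.8
t: 21.28
tool_pos: [0.5103, -0.1292, 0.1544]
tool_rot: [-0.457, -3.108, -0.001]
contact_force: [-0.0, 0.4, -3.3]
opening: 0.0442
grip_force: 26.8
t 21.2833 blue px [255. 226.] area 657.0 ex 0.5101 ey -0.2301 tcp ex 0.4807 ey -0.2146 z 0.1544
orange None
w26 n 2162 tilt about y deg 13.2 (far up +) blue ex 0.4667 z 0.1966
yaw -0.2908722255784252
```

View pics/w26s.png

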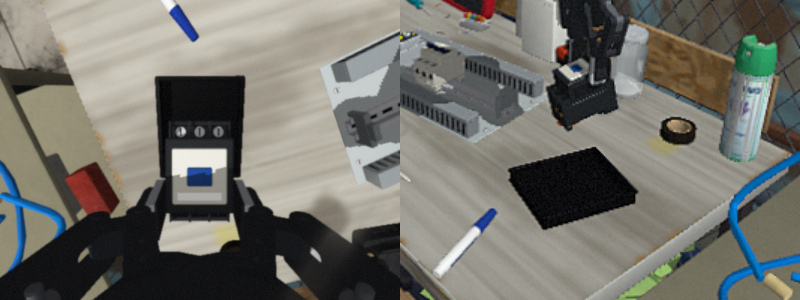

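The wrist view shows the part hanging over the tray, with the tray's near edge at row ~96 and columns ~198–313 (full image); the scene view agrees. I check the tray centre from this view.

Run:
```python
from h import *
v=View("w26"); P=v.plane([(199,97),(313,97)],.022); e=np.array([np.cos(-.291),np.sin(-.291)])
print(P[:,:2],P[:,:2].mean(0)+.07*e)
p=tool_T()[:3,3][:2]; print("tcp",p)
for c in([.4985,-.126],P[:,:2].mean(0)+.07*e):
    d=np.array(c)-p; print("ahead",d@e,"left",d@np.array([-e[1],e[0]]))
```

```text
[[ 0.41255322 -0.16041468]
 [ 0.44615931 -0.04858025]] [ 0.49641329 -0.12458119]
tcp [ 0.51054373 -0.12857766]
ahead -0.012276936165306819 left -0.0009861804580649598
ahead -0.01468299203728902 left -0.00022571881621916276
```

```bash
python3 -m handwheel '[{"tx":6,"ty":0,"tz":8,"roll":0},{"tx":6,"ty":0,"tz":14,"roll":0},{"tx":0,"ty":0,"tz":18,"roll":0},{"tx":0,"ty":0,"tz":18,"roll":0},{"tx":0,"ty":0,"tz":16,"roll":0},{"tx":0,"ty":0,"tz":14,"roll":0},{"tx":0,"ty":0,"tz":10,"roll":0},{"tx":0,"ty":0,"tz":8,"roll":0},{"tx":0,"ty":0,"tz":5,"roll":0},{"tx":0,"ty":0,"tz":3,"roll":0},{"tx":0,"ty":0,"tz":0,"roll":0},{"tx":0,"ty":0,"tz":0,"roll":0}]'
python3 -m handwheel '[{"tx":0,"ty":0,"tz":1.5,"roll":0},{"tx":0,"ty":0,"tz":1.5,"roll":0},{"tx":0,"ty":0,"tz":0,"roll":0}]'; python3 -m handwheel '[{"tx":0,"ty":0,"tz":1.5,"roll":0},{"tx":0,"ty":0,"tz":1.5,"roll":0},{"tx":0,"ty":0,"tz":0,"roll":0}]'
```

```text
t: 22.43
tool_pos: [0.4995, -0.1261, 0.0409]
tool_rot: [0.457, 3.107, -0.0]
contact_force: [0.1, 0.9, -4.3]
opening: 0.0441
grip_force: 26.7
t: 22.68
tool_pos: [0.5005, -0.1265, 0.039]
tool_rot: [0.457, 3.105, -0.001]
contact_force: [1.0, 0.6, 2.3]
opening: 0.0442
grip_force: 27.4
t: 22.93
tool_pos: [0.5025, -0.1272, 0.0377]
tool_rot: [0.457, 3.1, -0.002]
contact_force: [2.2, 0.5, 7.7]
opening: 0.0441
grip_force: 28.1
```

```bash
python3 -m handwheel '[{"tx":-1,"ty":0,"tz":1,"roll":0},{"tx":-1,"ty":0,"tz":1,"roll":0},{"tx":-1,"ty":0,"tz":1,"roll":0},{"tx":0,"ty":0,"tz":0,"roll":0}]'; python3 chk.py w27; python3 tilt.py w27; python3 -m handwheel '[{"tx":-1,"ty":0,"tz":1,"roll":0},{"tx":-1,"ty":0,"tz":1,"roll":0},{"tx":-1,"ty":0,"tz":1,"roll":0},{"tx":0,"ty":0,"tz":0,"roll":0}]'; python3 chk.py w28; sed -i 's/th=.172/th=-.291/' tilt.py; python3 tilt.py w26 w27 w28
```

```text
t: 23.27
tool_pos: [0.5062, -0.1284, 0.0353]
tool_rot: [0.457, 3.099, -0.003]
contact_force: [4.0, -0.7, 8.3]
opening: 0.0442
grip_force: 28.6
t 23.2667 blue px [255. 228.] area 658.0 ex 0.4624 ey -0.2066 tcp ex 0.4768 ey -0.2131 z 0.0353
orange (248, 147, 15, 4)
w27 n 2151 tilt about y deg 8.5 (far up +) blue ex 0.4626 z 0.0794
t: 23.65
tool_pos: [0.5098, -0.1294, 0.0327]
tool_rot: [0.456, 3.097, -0.003]
contact_force: [4.5, -0.7, 9.0]
opening: 0.0445
grip_force: 28.9
t 23.65 blue px [255.1 229.4] area 634.0 ex 0.4653 ey -0.2080 tcp ex 0.4801 ey -0.2148 z 0.0327
orange (248, 143, 15, 5)
w26 n 2162 tilt about y deg 14.6 (far up +) blue ex 0.5106 z 0.1966
w27 n 2151 tilt about y deg 9.5 (far up +) blue ex 0.5062 z 0.0794
w28 n 2065 tilt about y deg 6.5 (far up +) blue ex 0.5101 z 0.0780
```

```bash
python3 -m handwheel '[{"tx":-0.9,"ty":0,"tz":1,"roll":0},{"tx":-0.9,"ty":0,"tz":1,"roll":0},{"tx":-0.9,"ty":0,"tz":1,"roll":0},{"tx":0,"ty":0,"tz":0,"roll":0}]'; python3 chk.py w29; python3 -m handwheel '[{"tx":-0.8,"ty":0,"tz":1,"roll":0},{"tx":-0.8,"ty":0,"tz":1,"roll":0},{"tx":0,"ty":0,"tz":0,"roll":0},{"tx":0,"ty":0,"tz":0,"roll":0}]'; python3 chk.py w30;  python3 tilt.py w29 w30
```

```text
t: 24.03
tool_pos: [0.5129, -0.1304, 0.0301]
tool_rot: [0.456, 3.096, -0.003]
contact_force: [4.2, -0.4, 10.0]
opening: 0.0442
grip_force: 29.3
t 24.0333 blue px [255.  231.4] area 635.0 ex 0.4680 ey -0.2094 tcp ex 0.4830 ey -0.2163 z 0.0301
orange (247, 138, 16, 7)
t: 24.42
tool_pos: [0.5148, -0.131, 0.0284]
tool_rot: [0.456, 3.095, -0.004]
contact_force: [6.0, -1.2, 9.0]
opening: 0.0447
grip_force: 29.6
t 24.4167 blue px [255.1 232.4] area 636.0 ex 0.4695 ey -0.2101 tcp ex 0.4848 ey -0.2171 z 0.0284
orange (248, 135, 15, 6)
w29 n 2038 tilt about y deg 3.8 (far up +) blue ex 0.5138 z 0.0766
w30 n 2005 tilt about y deg 2.3 (far up +) blue ex 0.5159 z 0.0755
```

```bash
python3 -m handwheel '[{"tx":-0.7,"ty":0,"tz":1,"roll":0},{"tx":-0.6,"ty":0,"tz":1,"roll":0},{"tx":0,"ty":0,"tz":0,"roll":0},{"tx":0,"ty":0,"tz":0,"roll":0}]'; python3 chk.py w31; python3 tilt.py w31; python3 -m handwheel '[{"tx":0.5,"ty":0,"tz":-1,"roll":0},{"tx":0.5,"ty":0,"tz":-1,"roll":0},{"tx":0,"ty":0,"tz":0,"roll":0}]'; python3 chk.py w32; python3 tilt.py w32
```

```text
t: 24.8
tool_pos: [0.5163, -0.1314, 0.027]
tool_rot: [0.456, 3.095, -0.004]
contact_force: [5.2, 0.1, 12.5]
opening: 0.0441
grip_force: 30.2
t 24.8 blue px [255.2 233.4] area 642.0 ex 0.4707 ey -0.2106 tcp ex 0.4862 ey -0.2178 z 0.0270
orange (248, 133, 16, 6)
w31 n 2146 tilt about y deg 0.6 (far up +) blue ex 0.5177 z 0.0746
t: 25.1
tool_pos: [0.5131, -0.1306, 0.027]
tool_rot: [0.456, 3.099, -0.003]
contact_force: [3.4, -0.2, 8.4]
opening: 0.0442
grip_force: 29.7
t 25.1 blue px [255.  233.3] area 644.0 ex 0.4679 ey -0.2095 tcp ex 0.4832 ey -0.2165 z 0.0270
orange (247, 133, 16, 7)
w32 n 2180 tilt about y deg 0.4 (far up +) blue ex 0.5147 z 0.0746
```

Upright at 0.4°, so I release it and withdraw.

```bash
python3 -m handwheel '[{"tx":0,"ty":0,"tz":0,"roll":0},{"tx":0,"ty":0,"tz":0,"roll":0},{"tx":0,"ty":0,"tz":0,"roll":0},{"tx":0,"ty":0,"tz":0,"roll":0},{"tx":0,"ty":0,"tz":0,"roll":0},{"tx":0,"ty":0,"tz":0,"roll":0},{"tx":0,"ty":0,"tz":0,"roll":0}]' 60 20; python3 chk.py w33; python3 tilt.py w33
python3 -m handwheel '[{"tx":0,"ty":0,"tz":-3,"roll":0},{"tx":0,"ty":0,"tz":-8,"roll":0},{"tx":0,"ty":0,"tz":-15,"roll":0},{"tx":0,"ty":0,"tz":-20,"roll":0},{"tx":0,"ty":0,"tz":-20,"roll":0},{"tx":0,"ty":0,"tz":-20,"roll":0},{"tx":0,"ty":0,"tz":-15,"roll":0},{"tx":0,"ty":0,"tz":0,"roll":0},{"tx":0,"ty":0,"tz":0,"roll":0},{"tx":0,"ty":0,"tz":0,"roll":0}]'; python3 chk.py w34v; python3 tilt.py w34v
```

```text
t: 25.73
tool_pos: [0.5089, -0.1289, 0.0229]
tool_rot: [-0.458, -3.107, -0.0]
contact_force: [0.1, 0.2, -0.2]
opening: 0.0596
grip_force: 0.0
t 25.7333 blue px [254.4 244.5] area 655.5 ex 0.4676 ey -0.2092 tcp ex 0.4793 ey -0.2141 z 0.0229
orange (246, 141, 17, 6)
w33 n 2174 tilt about y deg 0.6 (far up +) blue ex 0.5145 z 0.0746
t: 26.62
tool_pos: [0.5087, -0.1288, 0.1235]
tool_rot: [-0.458, -3.107, -0.0]
contact_force: [0.0, -0.9, -0.4]
opening: 0.0602
grip_force: 0.0
t 26.6167 blue px [254.5 189. ] area 203.5 ex 0.4687 ey -0.2099 tcp ex 0.4791 ey -0.2139 z 0.1235
orange (250, 132, 10, 4)
w34v n 688 tilt about y deg 0.3 (far up +) blue ex 0.5146 z 0.0746
```

View pics/w34v.png

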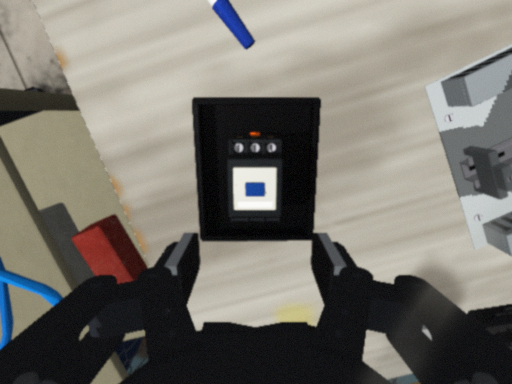

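The contactor stands upright inside the tray with its blue square at (254,189). It is released and the gripper is clear, so I hand in.

```bash
python3 -c "
from station import ctrl
print(ctrl.finish_job())"
```

```text
the job is handed in; nothing more can be done
None
```

The contactor is off the rail and standing upright (tilt about 0.3°), released, near the middle of the tray. The job is handed in; no verdict was shown. I estimate the load on the rail stayed below 30 N (at most about 28 N), and I did not re-measure the breaker and timer at the end.

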